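# Fish the source puck out of the shielded counting well with the fork picker

## Robot

A 6-joint arm with a two-finger parallel gripper is mounted at the origin on a cart in front of the work surface, level with it; the furniture and walls round the work are solid. World frame = base frame: x ahead of the robot, y to its left, z up, the work surface at z = 0. Lengths are in m, angles in rad, forces in N, time in s.
With the tool pointing down it reaches from about 0.4 to 0.825 m from the base axis. Payload 7 kg.
Tool frame: the origin (TCP) lies midway between the tips of the shut fingers; the grasp point (between the pads) lies 19 mm behind it; z points along the fingers, y is the line along which they close (so a half turn about z gives the same grasp; the last joint's range is limited). The gripper opens to 88 mm and grips with 3 to 60 N. Pads are 19 mm wide; open, the fingers measure 130 mm over their backs; the gripper's body (78 mm by 193 mm) begins 47 mm behind the grasp point.
Start: joints at [1.41, 0.359, 0.012, 0, -1.224, -0.288], TCP at [0.293, 0.608, 0.227] pointing down, gripper open.
Joint ranges: [-3.07, 3.07], [-1.43, 2.12], [-1.02, 1.25], [-3.03, 1.67], [-3.05, -0], [-3.03, 3.03]. Speed limits (rad/s): [2.39, 2.39, 3.01, 3.14, 3.14, 3.14].

## Interface

Orientations are given as [roll, pitch, yaw] about the fixed x, y, z axes, in that order (R = Rz(yaw) Ry(pitch) Rx(roll)).
In Python, from station import telemetry, eyes, ticket, recognise, trace gives the robot as it stands. The module is installed in compiled form; this text tells all that it offers.
- The arm moves only by the tool servo_tool, never from a script. Its argument "series" is a list that holds one entry, the list of rows, each a list of 4 numbers: the shift along the tool's x, y, z in mm, then the turn about the tool's z in rad. In form: [[[x, y, z, roll], ...]]. A call has exactly 10 rows; each row shifts and turns the commanded pose from where the row before left it, along the tool's axes as they then stand; what a row does not reach is not made up. A row lasts 1/12 s, in which the tool goes at most 41.7 mm and 7.16 degrees, less where a joint would pass 70% of its speed; a pose out of reach is approached as far as the arm can. A call is refused whole if a number of a shift passes 41.7 or a number of a turn 0.125, either way. A call with a gripper value outside its range is refused whole. "claw" is the gripper's target within -1 to 1 (shut at 1, half-way at 0, fully open at -1), set as the call begins (left out, the last holds). The fingers move at their own pace and stop on an object; "grip_force" is the grip in N (left out, the last holds). Time passes only in rows, so rows that do not move let the fingers close, or fill a call up. It gives the time, the measured TCP pose, the force, the opening and the grip force at its end, in the units of the state.
- telemetry.get_state(): the state, without advancing time (a new reading comes with each control period).
- eyes.grab_frame(name): name is "scene" or "top" or "wrist"; returns the picture (400x640x3 uint8, red, green, blue); there is no depth.
- eyes.calibration(name): a dict with "mtx" (3x3 intrinsics, pixels), "rvec" (rotation vector, rad) and "tvec" (3), from world to camera coordinates, as OpenCV has them. Camera axes: x right, y down, z forward; pixel columns grow to the right and rows downward; lengths in m; the calibration is good to about 2 mm. A picture is of the moment at which its call begins: read the wrist's pose just before it. calibration takes no time and is no camera call; for the wrist camera it gives the pose at the moment of the call.
- ticket.job_done(): hands the job in; it is judged then, once.
Trained networks look in the newest picture that a camera, given by its name, has taken for a name from the list of things; names that differ only in an ending like _2 or _b are one class to them, and where a whole thing is asked for, a point or a joint stands for the part that bears it (a point fixed in the world has none). Each returns a list of dicts, best first, with "conf" (0 to 1); they miss things now and then, are a little off and sometimes report something else, mostly with a low value. They report only what shows in the picture. A call takes as long as a camera call. They do not tell look-alikes from the thing itself.
- recognise(camera, name): "position" ([x, y, z] in m, in world coordinates, good to about 4 mm: the middle of the surface that is visible of it).
- trace(camera, name): "mask" (400x640 bool, what is visible of it).
The state is a dict: "t": time; "q": joint angles; "qd": joint speeds; "joint_efforts": joint torques, N m; "eef_pos": TCP position; "ee_rot": TCP orientation; "force": force on the tool from outside, world axes, zero at the start; "moment": the same for the moment, N m; "width": finger opening in m; "gripper_force": force on a finger pad.
Only numpy, scipy, OpenCV 4.12 (cv2) and the standard library are available. Lean on these libraries where they do the work, as an engineer would, in place of code of your own. Each camera call takes 0.05 s, during which the arm holds its last target. There are 200 camera calls.

## Task

The orange-topped source puck is at the bottom of the grey shielded well and must not be touched by the gripper: take the green-handled fork picker out of its white stand, feel the fork under the puck's mushroom head without ramming it, lift the puck out and set it down gently and upright in the blue dish. Draw the fork clear and put the picker back in its stand with the collar resting on the rim. Be gentle with the well, the puck and the dish (keep contacts under about 25 N), and leave the yellow pot, the clear cup and the blue disc where they are.

Things in the scene. Friction and masses are not known exactly. Their poses are not given: they have to be found in the camera images.
- well: Grey lead-shield block, fixed, 182 mm (x) x 100 mm (y) x 90 mm high; origin under its centre. An oblong slot opens upward in it: 132 mm along the block's x axis, 50 mm along its y axis, centred, walls 25 mm thick; its flat floor lies 8 mm above the desk, so it is 82 mm deep.
- well_mouth (a point): Centre of the slot's mouth, level with the block's rim, 90 mm above the desk.
- puck: Loose 0.3 kg source puck, round about its z axis, origin at the centre of its underside. Body 40 mm across and 16 mm high (brass with an orange band); above it a neck 8 mm across from 16 to 29 mm; on top a flat orange mushroom head 22 mm across from 29 to 35 mm. It stands on the slot's floor, 18 to 42 mm from the slot's centre toward the block's +x end, within 3 mm of its middle line, and slides if pushed.
- puck_center (a point): The puck's centre, 17.5 mm above its underside.
- picker: Fork picker, 0.23 kg; origin on the rod's axis at the underside of its 48 (x) x 66 (y) x 6 mm collar, z up. Below, a 10 mm rod carries a level fork pointing to +x. The rod is telescopic, held by tight friction (60 N): the fork's underside lies 87 to 142 mm below the origin, differs each time and is NOT measured; feel for the slot's floor with the red sprung foot.
- picker_foot_axis (a point): Point on the collar's underside 2 mm behind the origin; far below it, under the fork's yoke, sits a red feeler foot 6 mm across: free, it reaches 8 mm below the fork's underside, and springs in by up to 8 mm (1 N to start, 5 N fully in, 0.5 N per mm; then the fork itself lands, hard). 3 N means about 4 mm in. Use it on the bare floor beside the puck.
- picker_grip (a point): Centre of the green handle, 32 mm above the picker's origin, where to grasp. Handle 20 mm thick along the picker's x, 36 mm along y, 46 mm high (from 6 to 52 mm above the origin). Best held by the two faces 20 mm apart, fingers closing along the picker's x, so that it cannot pivot.
- picker_front (a point): Front edge of the collar, 24 mm ahead (+x) of the origin, to show where the fork points. Fork: tines 4 mm thick, gap 14 mm; the gap's closed end is 20 mm ahead of the rod's axis; tine ends flare to 36 mm wide and end 48 mm ahead; yoke ends 6 mm behind. 3.5 mm lips on the tines, 37 to 40 mm ahead, keep the puck's head from slipping off; its axis then is 24 mm ahead of the rod.
- stand: White open-topped holder, fixed; origin on the desk below the place of the picker's rod. Its rim is 156 mm high; the opening reaches from -12 to +54 mm along its x and from -24 to +24 mm along its y; walls 8 mm, foot 114 x 100 mm. The picker hangs in it with the collar flat on the rim, its fork inside toward the stand's +x, the picker's axes parallel to the stand's.
- stand_rim (a point): Point at rim height (156 mm) where the picker's origin belongs.
- dish_floor (a point): Centre of the blue dish's inner floor, 5 mm above the desk. The dish is fixed, 80 mm across, inside 70 mm across, rim 13 mm above the desk.
- pot_y: Yellow sample pot with white lid, 50 mm across, 54 mm high, origin under its centre; leave alone.
- cup_s: Clear sample cup with lid and green tape, 71 mm across, 76 mm high, origin under its centre; leave alone.
- disc_blue: Blue disc, 25 mm across, 7 mm high, origin under its centre; leave alone.
- dish: The same dish's body, origin under its centre on the desk.
Mind the look-alikes: they are no part of the job. Of the things like the puck, leave any that is red or turquoise; of the rest the smaller one is meant.

How it is judged:
By the outcome, as a careful person would: the job done as asked, in the order asked, and still so for the second after the job is handed in, with the robot touching nothing.
It also fails if it takes over 64 s, if anything falls off the work surface, if the arm or the gripper's body presses on something with over 40 N, if the wrist force passes 120 N, or if a joint passes its speed limit or range.

## Working session

There is one attempt and no reset: what is moved stays moved. The work goes in short steps, Python scripts to look and compute and a tool call to move; the robot and the scene stay as the last step left them, time stands still between calls to the robot, and variables do not carry over. Pictures are saved under pics/ and viewed, at most 10 in all, crops included, and the job is handed in when it is done.

Besides the shell and the picture viewer there is one more tool, called after "Call:" as name(argument=value, ...) on one line, values as JSON. servo_tool: Moves the arm, as the interface text tells. Its arguments: {"type":"object","properties":{"series":{"type":"array"},"claw":{"type":"number"},"grip_force":{"type":"number"}},"required":["series"]}

```bash
mkdir -p pics
python3 - <<'E'
from station import telemetry, eyes, recognise
import cv2
s=telemetry.get_state()
print({k:s[k] for k in('t','eef_pos','ee_rot','force','width')})
for c in('scene','top'):
    f=eyes.grab_frame(c); cv2.imwrite(f'pics/{c}0.png',f[:,:,::-1])
    for n in('well','puck','picker','stand','dish','picker_grip','picker_front','well_mouth','stand_rim','dish_floor'):
        print(c,n,[([round(float(v),3) for v in d['position']],round(d['conf'],2)) for d in recognise(c,n)[:3]])
E
```

```text
{'t': 0.0, 'eef_pos': array([0.29268628, 0.60768072, 0.22563344]), 'ee_rot': array([ 3.13994369e+00, -1.39647765e-04, -4.48951023e-01]), 'force': array([ 0.6285907 , -0.24356658,  0.28216244]), 'width': 0.08776898975730317}
scene well [([0.573, -0.036, 0.073], 0.93), ([0.514, -0.326, 0.075], 0.48)]
scene puck [([0.417, -0.045, 0.026], 0.98), ([0.518, 0.134, 0.02], 0.78), ([0.499, -0.139, 0.018], 0.69)]
scene picker [([0.504, -0.304, 0.162], 0.96)]
scene stand [([0.515, -0.326, 0.072], 0.85), ([0.527, 0.242, 0.006], 0.6)]
scene dish [([0.526, 0.241, 0.005], 0.92), ([0.646, 0.163, 0.044], 0.16)]
scene picker_grip [([0.503, -0.309, 0.16], 0.74)]
scene picker_front [([0.504, -0.306, 0.165], 0.65)]
scene well_mouth [([0.574, -0.036, 0.07], 0.83)]
scene stand_rim [([0.514, -0.326, 0.076], 0.74)]
scene dish_floor [([0.518, 0.243, 0.008], 0.6)]
top well [([0.581, -0.001, 0.087], 0.63), ([0.51, -0.284, 0.162], 0.32)]
top puck [([0.429, -0.035, 0.02], 0.82), ([0.523, 0.134, 0.024], 0.7), ([0.5, -0.129, 0.016], 0.48)]
top picker [([0.505, -0.288, 0.162], 0.73), ([0.523, 0.244, 0.009], 0.52)]
top stand [([0.542, -0.273, 0.053], 0.72), ([0.511, -0.282, 0.161], 0.5)]
top dish [([0.526, 0.243, 0.006], 0.62)]
top picker_grip [([0.51, -0.287, 0.164], 0.81), ([0.575, 0.002, 0.088], 0.23)]
top picker_front [([0.508, -0.286, 0.162], 0.22)]
top well_mouth [([0.574, 0.002, 0.088], 0.59)]
top stand_rim [([0.542, -0.269, 0.057], 0.68), ([0.509, -0.281, 0.165], 0.34)]
top dish_floor [([0.525, 0.247, 0.004], 0.61)]
```

View pics/scene0.png

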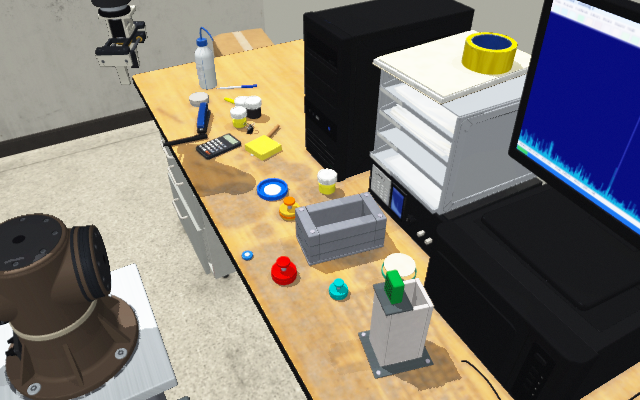

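View pics/top0.png

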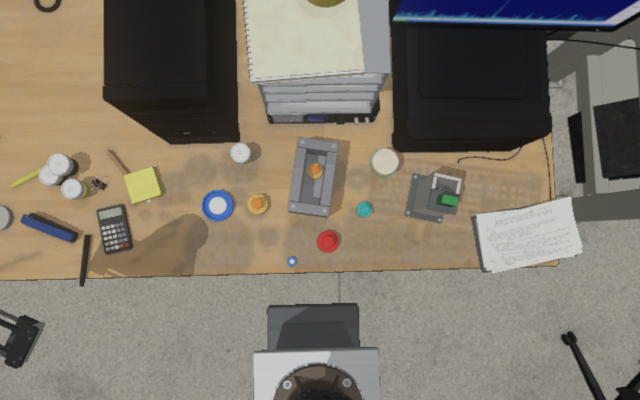

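The scene view shows the well in the middle, with one orange puck inside it and an orange look-alike outside at (289,209). The stand with the green handle is at (395,310) and the dish at (272,189). In the top view the puck is at (316,171), the handle at (450,200) and the dish at (218,205). I'll zoom into the top view.

Run:
```python
import cv2
f=cv2.imread('pics/top0.png')
a=cv2.resize(f[130:225,280:350],None,fx=6,fy=6,interpolation=cv2.INTER_CUBIC)
b=cv2.resize(f[160:230,395:470],None,fx=5,fy=5,interpolation=cv2.INTER_CUBIC)
import numpy as np
c=np.zeros((570,420+375,3),np.uint8); c[:,:420]=a; c[:350,420:]=b
cv2.imwrite('pics/crop.png',c)
```

```text
(no output)
```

View pics/crop.png

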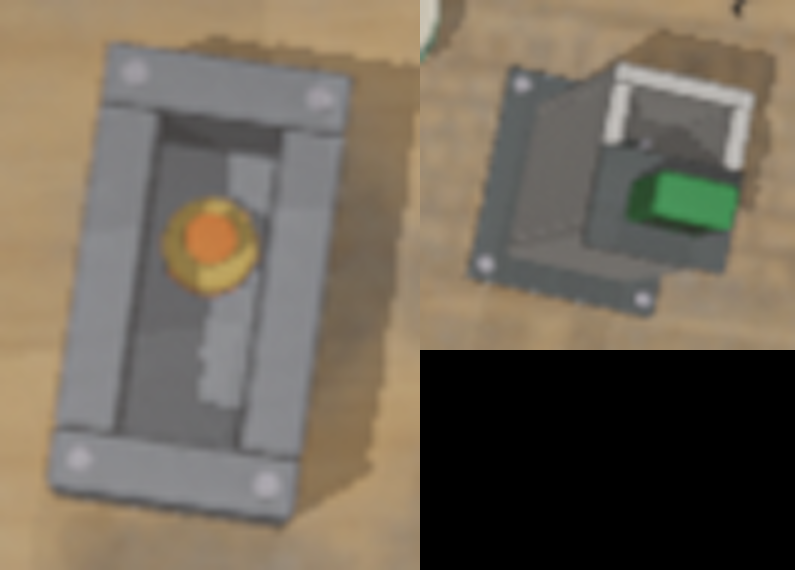

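The crop shows the well rim corners at about (108,45), (350,75), (290,520) and (50,490), and the puck head at (212,237), toward +x. The stand rim's far corners are at (615,62) and (755,92), and the collar's near corners at (585,245) and (722,270).

```bash
cat > h.py <<'E'
import numpy as np, cv2
from station import eyes
def cast(cam,uv,z):
    c=eyes.calibration(cam) if isinstance(cam,str) else cam
    R=cv2.Rodrigues(np.array(c['rvec'],float))[0]; t=np.array(c['tvec'],float).ravel()
    o=-R.T@t; d=(np.c_[np.atleast_2d(uv),np.ones(len(np.atleast_2d(uv)))]@np.linalg.inv(c['mtx']).T)@R
    return o+d*((z-o[2])/d[:,2])[:,None]
E
python3 - <<'E'
from h import *
np.set_printoptions(precision=4,suppress=True)
def w(p): return np.array(p)/6.+[280,130]-.4
def st(p): return (np.array(p)-[420,0])/5.+[395,160]-.4
W=cast('top',w([[108,45],[350,75],[290,520],[50,490]]),.09)
print(W,'c',W.mean(0)); u=W[0]+W[1]-W[2]-W[3]; print('yaw',np.arctan2(u[1],u[0]))
print(np.linalg.norm(W[0]-W[1]),np.linalg.norm(W[0]-W[3]))
p=cast('top',w([[212,237]]),.043)[0];print('puck',p)
d=p-W.mean(0);a=np.arctan2(u[1],u[0]);print('along',d[0]*np.cos(a)+d[1]*np.sin(a),-d[0]*np.sin(a)+d[1]*np.cos(a))
S=cast('top',st([[615,62],[755,92]]),.156);C=cast('top',st([[585,245],[722,270],[602,145]]),.162)
print(S,C)
v=S[1]-S[0];print('yaw',np.arctan2(v[0],-v[1]));v=C[1]-C[0];print(np.arctan2(v[0],-v[1]))
H=cast('top',st([[658,173],[739,189],[731,231],[650,213]]),.208);print('handle top',H,H.mean(0))
B=cast('top',st([[510,66],[472,278],[652,315]]),.006);print('foot',B)
D=cast('top',[[218,205]],.013);print(D)
E
```

```text
[[ 0.6796  0.0306  0.09  ]
 [ 0.6656 -0.0667  0.09  ]
 [ 0.4866 -0.0378  0.09  ]
 [ 0.5008  0.0574  0.09  ]] c [ 0.5832 -0.0041  0.09  ]
yaw -0.1543582716361574
0.09827170478742055 0.18086309223662686
puck [ 0.6077 -0.0105  0.043 ]
along 0.025234631712042512 -0.0025584872615007507
[[ 0.5792 -0.278   0.156 ]
 [ 0.5641 -0.3417  0.156 ]] [[ 0.4958 -0.2592  0.162 ]
 [ 0.4831 -0.3209  0.162 ]
 [ 0.5408 -0.2688  0.162 ]]
yaw -0.23237563016630075
-0.2027982267836189
handle top [[ 0.5237 -0.2798  0.208 ]
 [ 0.516  -0.3147  0.208 ]
 [ 0.498  -0.3104  0.208 ]
 [ 0.5065 -0.2756  0.208 ]] [ 0.5111 -0.2951  0.208 ]
foot [[ 0.5982 -0.2657  0.006 ]
 [ 0.4881 -0.2416  0.006 ]
 [ 0.4668 -0.3347  0.006 ]]
[[0.5249 0.2378 0.013 ]]
```

```bash
cat > plan.py <<'E'
import sys, json, numpy as np
from station import telemetry
# plan.py x y z yaw n : rows from present measured pose to target
def plan(p,yaw,tgt,tyaw,n):
    dy=(tyaw-yaw)/n; rows=[]
    d=(np.array(tgt)-p)/n*1000
    for i in range(n):
        a=yaw+i*dy; c,s=np.cos(a),np.sin(a)
        rows.append([round(c*d[0]+s*d[1],1),round(s*d[0]-c*d[1],1),round(-d[2],1),round(-dy,4)])
    return rows
if __name__=='__main__':
    x,y,z,yw,n=map(float,sys.argv[1:]); s=telemetry.get_state()
    print(s['t'],s['eef_pos'].round(4),s['ee_rot'].round(4),s['q'].round(2))
    r=plan(s['eef_pos'],s['ee_rot'][2],[x,y,z],yw,int(n))
    for i in range(0,len(r),10): print(json.dumps(r[i:i+10]))
E
python3 plan.py 0.53 0.0 0.30 -1.75 20; python3 -c "
from h import *
print(cast('top',[[450,152],[316,123],[241,153],[385,162]],0.0))"
```

```text
1.1 [0.2929 0.6081 0.2266] [-3.1415  0.     -0.4488] [ 1.41  0.36  0.01  0.   -1.22 -0.29]
[[23.9, 22.3, -3.7, 0.0651], [25.3, 20.7, -3.7, 0.0651], [26.6, 19.0, -3.7, 0.0651], [27.7, 17.2, -3.7, 0.0651], [28.8, 15.4, -3.7, 0.0651], [29.7, 13.5, -3.7, 0.0651], [30.5, 11.5, -3.7, 0.0651], [31.2, 9.5, -3.7, 0.0651], [31.8, 7.4, -3.7, 0.0651], [32.2, 5.4, -3.7, 0.0651]]
[[32.5, 3.2, -3.7, 0.0651], [32.6, 1.1, -3.7, 0.0651], [32.6, -1.0, -3.7, 0.0651], [32.5, -3.1, -3.7, 0.0651], [32.2, -5.2, -3.7, 0.0651], [31.8, -7.3, -3.7, 0.0651], [31.3, -9.4, -3.7, 0.0651], [30.6, -11.4, -3.7, 0.0651], [29.8, -13.3, -3.7, 0.0651], [28.9, -15.2, -3.7, 0.0651]]
[[ 0.65211513 -0.3684111   0.        ]
 [ 0.73573736 -0.01722841  0.        ]
 [ 0.65998236  0.17965585  0.        ]
 [ 0.62895432 -0.19551486  0.        ]]
```

Call:
servo_tool(series=[[[24,22.3,-3.7,0.065],[25.3,20.7,-3.7,0.065],[26.6,19,-3.7,0.065],[27.7,17.2,-3.7,0.065],[28.8,15.4,-3.7,0.065],[29.7,13.5,-3.7,0.065],[30.5,11.5,-3.7,0.065],[31.2,9.5,-3.7,0.065],[31.8,7.4,-3.7,0.065],[32.2,5.4,-3.7,0.065]]], claw=-1)

```text
t: 1.93
eef_pos: [0.4117, 0.3024, 0.2641]
ee_rot: [-3.141, 0.0, -1.102]
force: [1.0, 0.2, -0.3]
width: 0.0875
gripper_force: 0.0
```

Call:
servo_tool(series=[[[32.5,3.2,-3.7,0.065],[32.6,1.1,-3.7,0.065],[32.6,-1,-3.7,0.065],[32.5,-3.1,-3.7,0.065],[32.2,-5.2,-3.7,0.065],[31.8,-7.3,-3.7,0.065],[31.3,-9.4,-3.7,0.065],[30.6,-11.4,-3.7,0.065],[29.8,-13.3,-3.7,0.065],[28.9,-15.2,-3.7,0.065]]])

```text
t: 2.77
eef_pos: [0.5306, -0.0017, 0.3011]
ee_rot: [-3.141, 0.0, -1.752]
force: [0.6, 0.9, 0.3]
width: 0.0876
gripper_force: 0.0
```

Run:
```python
from h import *
from station import telemetry
import pickle
s=telemetry.get_state();print(s['t'],s['eef_pos'],s['ee_rot'],s['q'])
c=eyes.calibration('wrist');f=eyes.grab_frame('wrist');c2=eyes.calibration('wrist')
print(c['tvec'],c2['tvec'])
cv2.imwrite('pics/w1.png',f[:,:,::-1]);pickle.dump(c,open('c1.pkl','wb'))
```

```text
2.7667 [ 0.53060902 -0.00173889  0.30110345] [-3.14093160e+00  4.05555452e-04 -1.75191727e+00] [ 3.66564783e-01  7.73637050e-02 -1.83246356e-01 -2.08731150e-06
 -1.30941073e+00 -5.47685318e-01]
[ 0.52365124 -0.14690372  0.43419435] [ 0.52550513 -0.14634637  0.43464339]
```

View pics/w1.png

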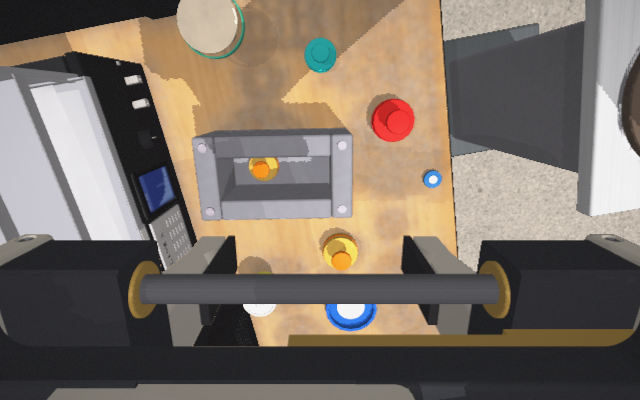

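The wrist view shows the well at (193–353, 129–220) with the puck head at about (261,170). I'll take a closer crop.

Run:
```python
import cv2
f=cv2.imread('pics/w1.png')
cv2.imwrite('pics/w1c.png',cv2.resize(f[120:230,180:368],None,fx=4.2,fy=4.2,interpolation=cv2.INTER_CUBIC))
```

```text
(no output)
```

View pics/w1c.png

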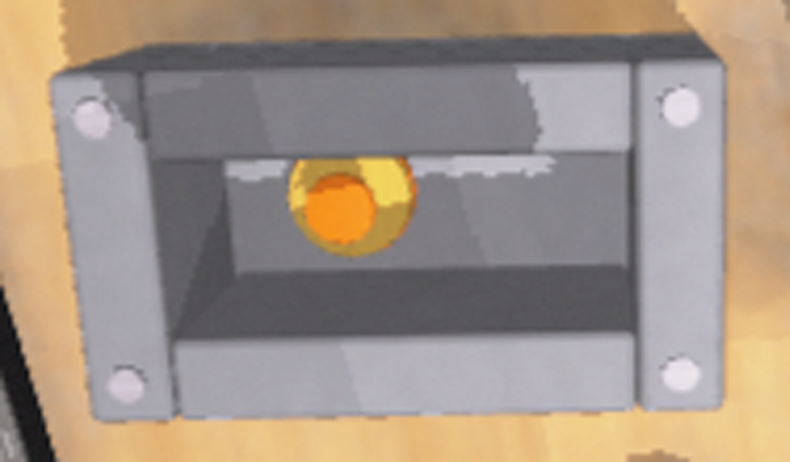

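Rim corners in the crop are at about (55,75), (722,62), (722,408) and (95,420). The slot mouth is at (152,158), (632,152), (636,333) and (173,340), and the head centre is at (341,208).

```bash
python3 - <<'E'
from h import *
import pickle
np.set_printoptions(precision=4,suppress=True)
c=pickle.load(open('c1.pkl','rb'))
g=lambda p:np.array(p)/4.2+[180,120]-.4
def fit(Q,L,Wd):
    W=cast(c,g(Q),.09); m=W.mean(0)
    u=W[0]+W[3]-W[1]-W[2]; a=np.arctan2(u[1],u[0]); print(W,'c',m,'yaw',a,np.linalg.norm(u)/2,np.linalg.norm(W[0]+W[1]-W[2]-W[3])/2);return m,a
for Q in([[55,75],[722,62],[722,408],[95,420]],[[152,158],[632,152],[636,333],[173,340]]):
    m,a=fit(Q,0,0); p=cast(c,g([[341,208]]),.043)[0]; d=p-m
    print('puck',p,d[0]*np.cos(a)+d[1]*np.sin(a),-d[0]*np.sin(a)+d[1]*np.cos(a))
E
python3 plan.py 0.445 -0.25 0.32 -1.786 10
```

```text
[[ 0.6635 -0.0635  0.09  ]
 [ 0.4889 -0.0352  0.09  ]
 [ 0.5036  0.061   0.09  ]
 [ 0.6803  0.0325  0.09  ]] c [ 0.5841 -0.0013  0.09  ] yaw -0.16049945408322314 0.17795063721632234 0.09736159835603592
puck [ 0.6072 -0.0069  0.043 ] 0.02370405433055328 -0.0018691464451526425
[[ 0.6441 -0.0375  0.09  ]
 [ 0.5164 -0.0158  0.09  ]
 [ 0.5239  0.0346  0.09  ]
 [ 0.6521  0.0133  0.09  ]] c [ 0.5841 -0.0014  0.09  ] yaw -0.1661060696634278 0.12973988890892296 0.05120689563720916
puck [ 0.6072 -0.0069  0.043 ] 0.02366146983065103 -0.0017036468204727688
2.8167 [ 0.5322 -0.0055  0.3015] [-3.1403e+00 -1.4000e-03 -1.7582e+00] [ 0.36  0.08 -0.18  0.   -1.31 -0.55]
[[25.6, 4.0, -1.8, 0.0028], [25.7, 3.9, -1.8, 0.0028], [25.7, 3.9, -1.8, 0.0028], [25.7, 3.8, -1.8, 0.0028], [25.7, 3.7, -1.8, 0.0028], [25.7, 3.7, -1.8, 0.0028], [25.7, 3.6, -1.8, 0.0028], [25.7, 3.5, -1.8, 0.0028], [25.7, 3.4, -1.8, 0.0028], [25.7, 3.4, -1.8, 0.0028]]
```

Call:
servo_tool(series=[[[25.5,-4,-3,0.005],[25.5,-4,-3,0.005],[25.5,-4,-3,0.005],[25.5,-4,-3,0.005],[25.5,-4,-3,0.005],[25.5,-4,-3,0.003],[0,0,0,0],[0,0,0,0],[0,0,0,0],[0,0,0,0]]])

```text
t: 3.65
eef_pos: [0.5249, -0.1543, 0.3185]
ee_rot: [3.142, 0.0, -1.776]
force: [-0.1, 0.3, -0.3]
width: 0.0875
gripper_force: 0.0
```

Run:
```python
from h import *
from station import telemetry
import pickle
s=telemetry.get_state();print(s['t'],s['eef_pos'],s['ee_rot'])
c=eyes.calibration('wrist');f=eyes.grab_frame('wrist')
pickle.dump(c,open('c2.pkl','wb'));cv2.imwrite('pics/w2.png',f[:,:,::-1])
```

```text
3.65 [ 0.52488234 -0.15425711  0.31850798] [ 3.14156034e+00  1.72056419e-04 -1.77617380e+00]
```

View pics/w2.png

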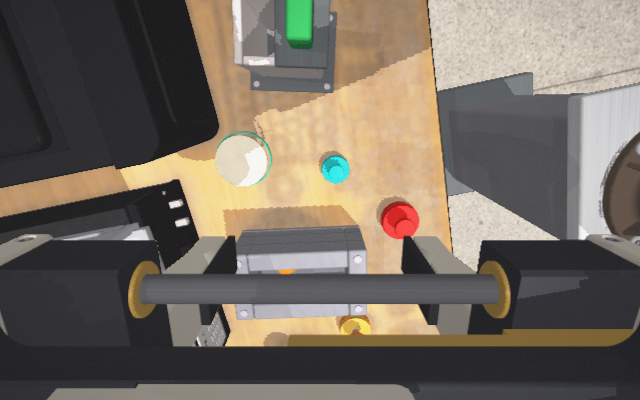

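The wrist view shows the handle's near end at about (287–313, 40) and the collar's near edge running (274,66)–(328,66).

```bash
python3 - <<'E'
from h import *
import pickle
np.set_printoptions(precision=4,suppress=True)
c=pickle.load(open('c2.pkl','rb'))
print(cast(c,[[287,40],[313,40]],.208)); e=cast(c,[[274,66],[328,66]],.162)
print(e,e.mean(0)+.033*np.array([-.213,-.977,0]))
for p in ([287,40],[313,40]): pass
f=cv2.imread('pics/w2.png');g=cv2.cvtColor(f,cv2.COLOR_BGR2HSV)
m=cv2.inRange(g,(45,80,40),(75,255,255));m[120:]=0;m[:,:270]=0;m[:,330:]=0
ys,xs=np.nonzero(m);print(xs.min(),xs.max(),ys.max())
for r in (5,20,30,38,42,45): 
  q=np.nonzero(m[r])[0]; print(r,q.min() if len(q) else 0,q.max() if len(q) else 0, f[r,300])
E
python3 plan.py 0.512 -0.295 0.26 -1.786 10
```

```text
[[ 0.5248 -0.2767  0.208 ]
 [ 0.5058 -0.2728  0.208 ]]
[[ 0.5436 -0.2665  0.162 ]
 [ 0.4963 -0.2567  0.162 ]] [ 0.5129 -0.2938  0.162 ]
285 312 48
5 285 312 [109 207  70]
20 285 312 [113 211  72]
30 285 311 [113 212  73]
38 286 312 [ 94 183  57]
42 288 312 [ 57 105  38]
45 290 311 [48 84 34]
3.7 [ 0.5249 -0.1541  0.3185] [ 3.1416e+00  1.0000e-04 -1.7758e+00] [ 0.07  0.1  -0.12 -0.   -1.35 -0.28]
[[14.1, -1.6, 5.9, 0.001], [14.1, -1.6, 5.9, 0.001], [14.1, -1.6, 5.9, 0.001], [14.0, -1.6, 5.9, 0.001], [14.0, -1.7, 5.9, 0.001], [14.0, -1.7, 5.9, 0.001], [14.0, -1.7, 5.9, 0.001], [14.0, -1.7, 5.9, 0.001], [14.0, -1.7, 5.9, 0.001], [14.0, -1.7, 5.9, 0.001]]
```

Call:
servo_tool(series=[[[28,-3.2,10,0.001],[28,-3.2,10,0.001],[28,-3.2,10,0.001],[28,-3.2,10,0.001],[28,-3.2,10,0.001],[0,0,22,0],[0,0,22,0],[0,0,22,0],[0,0,20,0],[0,0,10,0]]])

```text
t: 4.53
eef_pos: [0.5107, -0.294, 0.1699]
ee_rot: [3.138, 0.001, -1.781]
force: [0.2, -0.2, -1.9]
width: 0.0876
gripper_force: 0.0
```

```bash
python3 plan.py 0.512 -0.294 0.169 -1.781 4
```

```text
4.5333 [ 0.5107 -0.294   0.1699] [ 3.1383e+00  6.0000e-04 -1.7811e+00] [-0.19  0.26 -0.26 -0.   -1.05 -0.02]
[[-0.1, -0.3, 0.2, -0.0], [-0.1, -0.3, 0.2, -0.0], [-0.1, -0.3, 0.2, -0.0], [-0.1, -0.3, 0.2, -0.0]]
```

Call:
servo_tool(series=[[[0,-1.2,0.8,0],[0,0,0,0],[0,0,0,0],[0,0,0,0],[0,0,0,0],[0,0,0,0],[0,0,0,0],[0,0,0,0],[0,0,0,0],[0,0,0,0]]], claw=1, grip_force=45)

```text
t: 5.37
eef_pos: [0.5128, -0.2955, 0.1718]
ee_rot: [-3.142, 0.0, -1.782]
force: [-0.2, 0.6, 0.1]
width: 0.0267
gripper_force: 0.0
```

Call:
servo_tool(series=[[[0,0,0,0],[0,0,0,0],[0,0,0,0],[0,0,0,0],[0,0,0,0],[0,0,0,0],[0,0,0,0],[0,0,0,0],[0,0,0,0],[0,0,0,0]]])

```text
t: 6.2
eef_pos: [0.5128, -0.2954, 0.1717]
ee_rot: [3.142, 0.0, -1.782]
force: [-2.1, -0.3, 0.4]
width: 0.0199
gripper_force: 44.9
```

```bash
python3 plan.py 0.512 -0.294 0.34 -1.781 10; python3 -c "
from station import telemetry,eyes
import cv2
f=eyes.grab_frame('wrist')
s=telemetry.get_state();print(s['eef_pos'],s['ee_rot'],s['force'],s['width'],s['gripper_force'])"
```

```text
6.2 [ 0.5128 -0.2954  0.1717] [ 3.1415  0.     -1.7818] [-0.19  0.26 -0.25 -0.   -1.05 -0.02]
[[-0.1, 0.1, -16.8, -0.0001], [-0.1, 0.1, -16.8, -0.0001], [-0.1, 0.1, -16.8, -0.0001], [-0.1, 0.1, -16.8, -0.0001], [-0.1, 0.1, -16.8, -0.0001], [-0.1, 0.1, -16.8, -0.0001], [-0.1, 0.1, -16.8, -0.0001], [-0.1, 0.1, -16.8, -0.0001], [-0.1, 0.1, -16.8, -0.0001], [-0.1, 0.1, -16.8, -0.0001]]
[ 0.51282063 -0.29543117  0.17171323] [ 3.14155800e+00 -1.86181041e-05 -1.78178667e+00] [-1.91876156  0.32392175  0.47830855] 0.019890771678827242 44.91047143936157
```

Call:
servo_tool(series=[[[0,0,-6,0],[0,0,-12,0],[0,0,-18,0],[0,0,-20,0],[0,0,-20,0],[0,0,-20,0],[0,0,-20,0],[0,0,-20,0],[0,0,-18,0],[0,0,-10,0]]])

```text
t: 7.08
eef_pos: [0.5135, -0.2956, 0.3384]
ee_rot: [-3.138, -0.0, -1.782]
force: [0.2, 0.0, -1.6]
width: 0.0196
gripper_force: 44.9
```

Run:
```python
from h import *
from station import telemetry
import pickle
s=telemetry.get_state();print(s['t'],s['eef_pos'],s['ee_rot'],s['force'],s['width'])
f=eyes.grab_frame('scene');cv2.imwrite('pics/s2.png',cv2.resize(f[100:400,300:540,::-1],None,fx=2,fy=2,interpolation=cv2.INTER_CUBIC))
```

```text
7.0833 [ 0.51351788 -0.29563818  0.33841459] [-3.13835382e+00 -3.33960372e-04 -1.78160063e+00] [ 0.16562755  0.04436849 -1.58864093] 0.019620335735068432
```

View pics/s2.png

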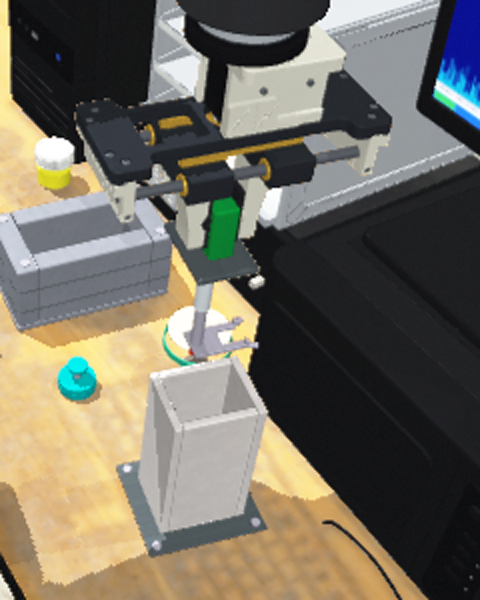

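The picker is out of the stand with the fork clear, its yoke and foot at about crop (197,352), which is picture (398,276).

```bash
python3 - <<'E'
from h import *
c=eyes.calibration('scene')
for z in (.17,.18,.19,.2,.21,.22,.23,.3227): print(z,cv2.projectPoints(np.array([[.5115,-.2955,z]]),c['rvec'],c['tvec'],c['mtx'],None)[0].ravel().round(1))
print(cv2.projectPoints(np.array([[.5135,-.2956,.3384+.055-.0157]]),c['rvec'],c['tvec'],c['mtx'],None)[0].ravel())
E
python3 plan.py 0.5342 0.0018 0.29 -1.731 10
```

```text
0.17 [393.7 293.2]
0.18 [394.3 289.3]
0.19 [394.9 285.3]
0.2 [395.6 281.3]
0.21 [396.2 277.2]
0.22 [396.8 273. ]
0.23 [397.5 268.8]
0.3227 [404.2 225.8]
[409.88271189 196.37623761]
7.1333 [ 0.5139 -0.2959  0.3396] [-3.1366e+00 -8.0000e-04 -1.7815e+00] [-0.19  0.17  0.01  0.   -1.4  -0.02]
[[-29.5, 4.2, 5.0, -0.0051], [-29.6, 4.1, 5.0, -0.0051], [-29.6, 3.9, 5.0, -0.0051], [-29.6, 3.8, 5.0, -0.0051], [-29.6, 3.6, 5.0, -0.0051], [-29.6, 3.5, 5.0, -0.0051], [-29.7, 3.3, 5.0, -0.0051], [-29.7, 3.2, 5.0, -0.0051], [-29.7, 3.0, 5.0, -0.0051], [-29.7, 2.9, 5.0, -0.0051]]
```

Call:
servo_tool(series=[[[-20,3.5,0,-0.005],[-32,4,5,-0.005],[-36,4,6,-0.006],[-36,4,7,-0.006],[-36,4,7,-0.006],[-36,4,7,-0.006],[-36,3.5,7,-0.006],[-32,3.5,6,-0.005],[-22,2.5,4,-0.005],[-10,2,1,-0.001]]])

```text
t: 7.97
eef_pos: [0.5331, 0.0046, 0.2839]
ee_rot: [3.139, -0.0, -1.728]
force: [-0.1, -0.4, -1.7]
width: 0.0197
gripper_force: 44.9
```

```bash
python3 - <<'E'
from h import *
from station import telemetry
import pickle
f=eyes.grab_frame('scene')
s=telemetry.get_state();print(s['t'],s['eef_pos'],s['ee_rot'],s['force'],s['width'])
c=eyes.calibration('wrist');w=eyes.grab_frame('wrist')
pickle.dump(c,open('c3.pkl','wb'));cv2.imwrite('pics/w3.png',w[:,:,::-1])
cv2.imwrite('pics/s3r.png',f[:,:,::-1])
a=cv2.resize(f[110:280,260:400],None,fx=3,fy=3,interpolation=cv2.INTER_CUBIC)
b=w[180:,160:480]
o=np.zeros((510,420+320,3),np.uint8);o[:,:420]=a;o[:220,420:]=b
cv2.imwrite('pics/m3.png',o[:,:,::-1])
E
python3 plan.py 0.5342 0.0018 0.29 -1.731 2
```

```text
8.0167 [0.53313001 0.00482743 0.28417126] [ 3.13957863e+00  7.30633008e-05 -1.72834796e+00] [-0.70724041  1.13075072 -2.247992  ] 0.01991752955740033
8.0667 [0.5333 0.0034 0.2847] [ 3.1401e+00 -3.0000e-04 -1.7284e+00] [ 0.37  0.09 -0.2  -0.   -1.28 -0.53]
[[0.7, -0.6, -2.6, 0.0013], [0.7, -0.6, -2.6, 0.0013]]
```

View pics/m3.png

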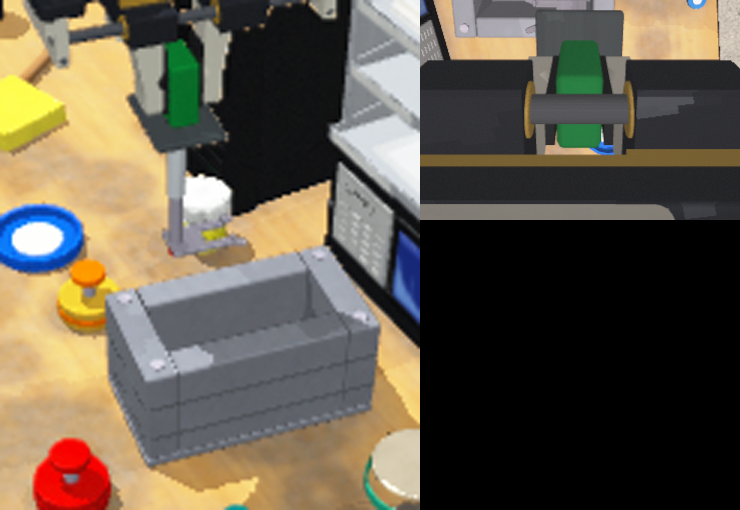

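Run:
```python
from h import *
import pickle
np.set_printoptions(precision=4,suppress=True)
c3=pickle.load(open('c3.pkl','rb'))
T=np.array([.5331,.0046,.2842]);yw=-1.728
tx=np.array([np.cos(yw),np.sin(yw),0]);ty=np.array([np.sin(yw),-np.cos(yw),0])
w=cv2.imread('pics/w3.png')
E=cast(c3,[[277,190.5],[363.5,190.5]],.2842-.0157+.006)
print([( (e-T)@tx,(e-T)@ty) for e in E])
g=cv2.cvtColor(w,cv2.COLOR_BGR2HSV);m=cv2.inRange(g,(45,80,30),(75,255,255));m[:200]=0
ys,xs=np.nonzero(m);print(xs.min(),xs.max(),ys.min(),ys.max())
c=eyes.calibration('scene')
P=lambda p:cv2.projectPoints(np.array([p]),c['rvec'],c['tvec'],c['mtx'],None)[0].ravel().round(1)
O=T-[0,0,.0157]
print('handle top c',P(O+[0,0,.052]),'collar corners',[P(O+sx*.024*ty+sy*.033*tx+[0,0,.006]) for sx in(-1,1) for sy in(-1,1)])
for d in(100,105,110,115,120): print(d,'foot',P(O-.002*ty-[0,0,d/1000]),'tipmid',P(O+.048*ty-[0,0,d/1000-.012]))
```

```text
[(np.float64(0.030884057913516023), np.float64(-0.023222170002285165)), (np.float64(0.03087324578668058), np.float64(0.022580627897724855))]
295 343 220 327
handle top c [318.9 127.1] collar corners [array([324.7, 136.5]), array([336.5, 154.3]), array([301.9, 140.9]), array([312.7, 159.2])]
100 foot [319.6 189.7] tipmid [296.6 190.2]
105 foot [319.6 191.6] tipmid [296.7 192.1]
110 foot [319.6 193.4] tipmid [296.7 194. ]
115 foot [319.6 195.3] tipmid [296.8 195.9]
120 foot [319.6 197.1] tipmid [296.8 197.7]
```

The picker hangs straight, with the foot at about scene pixel (318,194). That puts the fork's underside about 105 mm below the collar. Next I lower it into the slot behind the puck.

Call:
servo_tool(series=[[[1.7,-1.2,6,0.003],[0,0,14,0],[0,0,18,0],[0,0,20,0],[0,0,20,0],[0,0,20,0],[0,0,18,0],[0,0,10,0],[0,0,4,0],[0,0,0,0]]])

```text
t: 8.9
eef_pos: [0.5343, -0.0009, 0.155]
ee_rot: [3.14, -0.001, -1.735]
force: [0.1, 0.5, -1.6]
width: 0.0198
gripper_force: 44.9
```

```bash
cat > fz.py <<'E'
from station import telemetry,eyes
import numpy as np
F=[];Z=[]
for i in range(4):
    s=telemetry.get_state();F.append(s['force']);Z.append(s['eef_pos']);eyes.grab_frame('scene')
print(s['t'],np.mean(F,0).round(2),np.std(F,0).round(2),np.mean(Z,0).round(4),s['eef_pos'].round(4),s['ee_rot'].round(4))
E
python3 fz.py
```

```text
9.05 [ 0.08  0.38 -1.81] [0.17 0.52 0.24] [ 5.350e-01 -5.000e-04  1.561e-01] [ 5.354e-01 -1.000e-04  1.569e-01] [-3.1399e+00  6.0000e-04 -1.7339e+00]
```

Call:
servo_tool(series=[[[-1.6,1.2,2,-0.002],[0,0,2,0],[0,0,2,0],[0,0,2,0],[0,0,2,0],[0,0,2,0],[0,0,1,0],[0,0,0,0],[0,0,0,0],[0,0,0,0]]])

```text
t: 9.93
eef_pos: [0.5338, 0.0018, 0.1428]
ee_rot: [-3.141, -0.0, -1.732]
force: [-0.4, -0.1, -1.5]
width: 0.0199
gripper_force: 44.9
```

```bash
python3 fz.py
```

```text
10.0833 [-0.29  0.14 -1.96] [0.28 0.63 0.34] [0.5338 0.0018 0.1429] [0.5337 0.0018 0.1429] [-3.1414e+00  1.0000e-04 -1.7318e+00]
```

Call:
servo_tool(series=[[[0,0,1,0],[0,0,1,0],[0,0,1,0],[0,0,1,0],[0,0,1,0],[0,0,1,0],[0,0,1,0],[0,0,0,0],[0,0,0,0],[0,0,0,0]]])

```text
t: 10.97
eef_pos: [0.5337, 0.0018, 0.1358]
ee_rot: [-3.142, 0.0, -1.732]
force: [0.3, 0.4, -2.6]
width: 0.0196
gripper_force: 44.9
```

```bash
python3 fz.py
```

```text
11.1167 [-0.15  0.19 -2.09] [0.4  0.38 0.56] [0.5337 0.0018 0.1358] [0.5337 0.0018 0.1358] [-3.1415  0.     -1.7318]
```

Call:
servo_tool(series=[[[0,0,1,0],[0,0,1,0],[0,0,1,0],[0,0,1,0],[0,0,1,0],[0,0,1,0],[0,0,0,0],[0,0,0,0],[0,0,0,0],[0,0,0,0]]])

```text
t: 12.0
eef_pos: [0.5338, 0.0018, 0.1299]
ee_rot: [-3.141, 0.0, -1.732]
force: [-1.3, -0.0, 1.8]
width: 0.0199
gripper_force: 44.9
```

```bash
python3 fz.py
```

```text
12.15 [-0.67  0.15  2.33] [0.45 0.28 0.3 ] [0.5337 0.0018 0.1299] [0.5337 0.0018 0.1298] [-3.1414e+00  1.0000e-04 -1.7318e+00]
```

Call:
servo_tool(series=[[[0,0,-4,0],[0,0,-5,0],[0,0,-5,0],[0,0,-2.4,0],[0,-2,0,0],[0,-4,0,0],[0,-4,0,0],[0,-4,0,0],[0,-2,0,0],[0,0,0,0]]])

```text
t: 13.03
eef_pos: [0.5499, -0.0009, 0.1458]
ee_rot: [3.141, -0.0, -1.732]
force: [0.5, -0.7, -2.5]
width: 0.0198
gripper_force: 44.9
```

```bash
python3 fz.py
python3 - <<'E'
from h import *
f=eyes.grab_frame('top');cv2.imwrite('pics/t4.png',cv2.resize(f[120:230,265:365,::-1],None,fx=5,fy=5,interpolation=cv2.INTER_CUBIC))
f=eyes.grab_frame('scene');cv2.imwrite('pics/s4.png',f[:,:,::-1])
E
```

```text
13.1833 [ 0.09  0.11 -2.16] [0.39 0.72 0.35] [ 0.5495 -0.0009  0.1458] [ 0.5493 -0.0008  0.1459] [ 3.1411e+00 -2.0000e-04 -1.7320e+00]
```

Call:
servo_tool(series=[[[0,-3,-0.7,0],[0,-3,0,0],[0,-3,0,0],[0,-3,0,0],[0,-3,0,0],[0,-3,0,0],[0,-3,0,0],[0,-3,0,0],[0,-2,0,0],[0,0,0,0]]])

```text
t: 14.17
eef_pos: [0.5755, -0.005, 0.1467]
ee_rot: [3.142, -0.0, -1.732]
force: [0.4, -0.1, -2.6]
width: 0.0195
gripper_force: 44.9
```

```bash
python3 fz.py
```

```text
14.3167 [ 0.1   0.04 -1.92] [0.6  0.25 0.54] [ 0.5752 -0.005   0.1468] [ 0.575  -0.005   0.1468] [ 3.1414 -0.     -1.7319]
```

Call:
servo_tool(series=[[[0,-1.5,0,0],[0,-1.5,0,0],[0,-1.5,0,0],[0,-1.5,0,0],[0,-1.5,0,0],[0,-1.5,0,0],[0,-1.5,0,0],[0,-1.5,0,0],[0,0,0,0],[0,0,0,0]]])

```text
t: 15.2
eef_pos: [0.5869, -0.007, 0.1467]
ee_rot: [3.141, -0.0, -1.732]
force: [-0.5, -0.2, -2.3]
width: 0.0197
gripper_force: 44.9
```

```bash
python3 fz.py
python3 - <<'E'
from h import *
f=eyes.grab_frame('top')
a=cv2.resize(f[120:230,265:365],None,fx=4,fy=4,interpolation=cv2.INTER_CUBIC)
b=eyes.grab_frame('wrist')[150:400,200:440]
o=np.zeros((440,640,3),np.uint8);o[:,:400]=a;o[:250,400:]=b
cv2.imwrite('pics/t5.png',o[:,:,::-1])
E
```

```text
15.35 [-1.04 -0.44 -2.52] [0.45 0.16 0.15] [ 0.5869 -0.0069  0.1467] [ 0.5869 -0.0069  0.1468] [ 3.1415e+00 -1.0000e-04 -1.7318e+00]
```

A resisting force of about 1 N along x matches the neck seating in the fork. Now a slow lift.

Call:
servo_tool(series=[[[0,0,-1.5,0],[0,0,-1.5,0],[0,0,-1.5,0],[0,0,-1.5,0],[0,0,-1.5,0],[0,0,-1.5,0],[0,0,-1.5,0],[0,0,-1.5,0],[0,0,-1.5,0],[0,0,0,0]]])

```text
t: 16.33
eef_pos: [0.5872, -0.0068, 0.1607]
ee_rot: [-3.141, 0.0, -1.732]
force: [0.3, 0.1, -4.9]
width: 0.0201
gripper_force: 44.9
```

```bash
python3 fz.py
```

```text
16.4833 [-0.33 -0.03 -4.99] [0.54 0.42 0.45] [ 0.587  -0.0068  0.1605] [ 0.5869 -0.0069  0.1603] [ 3.1416e+00  1.0000e-04 -1.7318e+00]
```

Call:
servo_tool(series=[[[0,0,-3,0],[0,0,-5,0],[0,0,-6,0],[0,0,-7,0],[0,0,-7,0],[0,0,-7,0],[0,0,-7,0],[0,0,-7,0],[0,0,-7,0],[0,0,-7,0]]])

```text
t: 17.37
eef_pos: [0.587, -0.0069, 0.2242]
ee_rot: [-3.141, 0.0, -1.732]
force: [0.3, 0.2, -5.7]
width: 0.0201
gripper_force: 44.9
```

Call:
servo_tool(series=[[[0,0,-7,0],[0,0,-7,0],[0,0,-7,0],[0,0,-6,0],[0,0,-5,0],[0,0,-4,0],[0,0,-3,0],[0,0,-1,0],[0,0,0,0],[0,0,0,0]]])

```text
t: 18.2
eef_pos: [0.5868, -0.0068, 0.2631]
ee_rot: [3.141, -0.0, -1.732]
force: [0.0, -0.1, -5.3]
width: 0.0199
gripper_force: 44.9
```

```bash
python3 fz.py
python3 - <<'E'
from h import *
f=eyes.grab_frame('scene');cv2.imwrite('pics/s6.png',f[:,:,::-1])
o=cv2.resize(f[90:290,220:420],None,fx=3,fy=3,interpolation=cv2.INTER_CUBIC)
cv2.imwrite('pics/s6c.png',o[:,:,::-1])
g=np.abs(f.astype(int)-cv2.imread('pics/scene0.png')[:,:,::-1]).sum(2)
E
python3 plan.py .524 .24 .265 -1.5 10
```

```text
18.35 [-0.07  0.06 -5.26] [0.45 0.28 0.35] [ 0.5868 -0.0069  0.263 ] [ 0.5868 -0.0069  0.263 ] [ 3.1409e+00 -3.0000e-04 -1.7319e+00]
18.45 [ 0.5869 -0.0069  0.2631] [ 3.1412e+00 -2.0000e-04 -1.7318e+00] [ 0.32  0.19 -0.13 -0.   -1.25 -0.48]
[[-23.4, 10.2, -0.2, -0.0232], [-23.6, 9.6, -0.2, -0.0232], [-23.8, 9.1, -0.2, -0.0232], [-24.0, 8.5, -0.2, -0.0232], [-24.2, 8.0, -0.2, -0.0232], [-24.4, 7.4, -0.2, -0.0232], [-24.5, 6.8, -0.2, -0.0232], [-24.7, 6.3, -0.2, -0.0232], [-24.8, 5.7, -0.2, -0.0232], [-25.0, 5.1, -0.2, -0.0232]]
```

View pics/s6c.png

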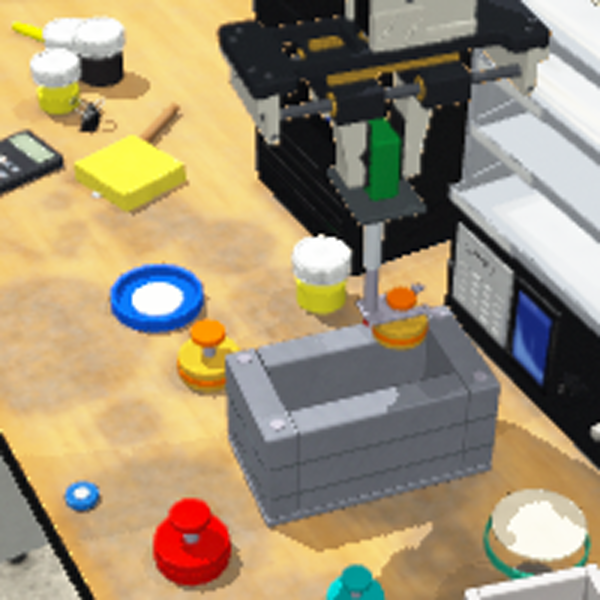

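The puck hangs level on the fork at about (400,315), clear of the rim. I'm carrying it to the dish.

Call:
servo_tool(series=[[[-3.9,2.1,0,0],[-7.7,4.2,0,0],[-11.6,6.2,0,0],[-15.5,8.3,0,0],[-19.3,10.4,0,0],[-19.3,10.4,0,0],[-19.3,10.4,0,0],[-19.3,10.4,0,0],[-19.3,10.4,0,0],[-19.3,10.4,0,0]]])

```text
t: 19.28
eef_pos: [0.5285, 0.161, 0.2636]
ee_rot: [-3.141, 0.001, -1.731]
force: [-0.1, 0.8, -4.8]
width: 0.0197
gripper_force: 44.9
```

Call:
servo_tool(series=[[[-19.3,10.4,0,0],[-19.3,10.4,0,0],[-15.5,8.3,2,0],[-11.6,6.2,4,0],[-7.7,4.2,6,0],[-3.9,2.1,8,0],[0,0,9,0],[0,0,9,0],[0,0,9,0],[0,0,9,0]]])

```text
t: 20.12
eef_pos: [0.501, 0.2411, 0.2061]
ee_rot: [3.141, -0.001, -1.733]
force: [-0.1, 0.1, -6.1]
width: 0.02
gripper_force: 44.9
```

Call:
servo_tool(series=[[[0,0,8,0],[0,0,8,0],[0,0,7,0],[0,0,6,0],[0,0,5,0],[0,0,4,0],[0,0,2,0],[0,0,0,0],[0,0,0,0],[0,0,0,0]]])

```text
t: 20.95
eef_pos: [0.5012, 0.2421, 0.1678]
ee_rot: [-3.141, 0.001, -1.732]
force: [-0.6, -0.3, -5.4]
width: 0.0198
gripper_force: 44.9
```

```bash
python3 fz.py
python3 - <<'E'
from h import *
from station import recognise,trace
f=eyes.grab_frame('scene');cv2.imwrite('pics/s7.png',f[:,:,::-1])
for n in('dish','puck'):
    print(n,[(d['position'],d['conf']) for d in recognise('scene',n)[:4]])
c=eyes.calibration('scene')
hs=cv2.cvtColor(f,cv2.COLOR_RGB2HSV)
m=cv2.inRange(hs,(105,150,60),(125,255,255));m[:, :200]=0;m[:,310:]=0;m[240:]=0
ys,xs=np.nonzero(m);print('blue',xs.min(),xs.max(),ys.min(),ys.max())
h=cv2.inRange(hs,(5,200,180),(17,255,255));n,l,st,ce=cv2.connectedComponentsWithStats(h)
print([(st[i].tolist(),ce[i].round(1).tolist()) for i in range(1,n) if st[i,4]>20])
print(cast('scene',[[ (xs.min()+xs.max())/2,(ys.min()+ys.max())/2]],.009))
E
```

```text
21.1 [-0.13  0.01 -4.81] [0.51 0.36 0.43] [0.5011 0.2421 0.1678] [0.501  0.2421 0.1677] [-3.1412e+00  5.0000e-04 -1.7317e+00]
dish [([0.518, 0.23, 0.0056], 0.74), ([0.4967, 0.2276, 0.1552], 0.25)]
puck [([0.419, -0.045, 0.0224], 0.95), ([0.521, 0.1343, 0.0216], 0.73), ([0.5024, -0.1394, 0.0173], 0.73), ([0.5252, 0.2307, 0.0408], 0.57)]
blue 200 287 27 200
[([284, 197, 11, 9, 81], [288.9, 200.7]), ([280, 214, 15, 5, 26], [287.1, 216.8])]
[[0.60168565 0.63357597 0.009     ]]
```

Run:
```python
from h import *
for cam,fn,(x0,x1,y0,y1) in(('scene','pics/scene0.png',(250,295,172,208)),('top','pics/top0.png',(198,238,185,225))):
    f=cv2.imread(fn);hs=cv2.cvtColor(f,cv2.COLOR_BGR2HSV)
    m=cv2.inRange(hs,(100,120,50),(128,255,255));k=np.zeros_like(m);k[y0:y1,x0:x1]=m[y0:y1,x0:x1]
    cs=max(cv2.findContours(k,cv2.RETR_EXTERNAL,2)[0],key=cv2.contourArea)
    p=cs.reshape(-1,2).astype(float);P=cast(cam,p,.013)[:,:2]
    e=cv2.minEnclosingCircle((P*1000).astype(np.float32));print(cam,e, cast(cam,[cv2.fitEllipse(cs)[0]],.010))
```

```text
scene ((520.5160522460938, 236.07167053222656), 45.96453094482422) [[0.52167151 0.23828288 0.01      ]]
top ((524.9835205078125, 239.7852325439453), 39.479488372802734) [[0.52506935 0.24046647 0.01      ]]
```

Call:
servo_tool(series=[[[0,0,4,0],[0,0,4,0],[0,0,3,0],[0,0,2,0],[0,0,1,0],[0,0,1,0],[0,0,0.5,0],[0,0,0.5,0],[0,0,0,0],[0,0,0,0]]])

```text
t: 22.13
eef_pos: [0.501, 0.242, 0.1514]
ee_rot: [-3.142, 0.0, -1.732]
force: [-0.2, 0.1, -5.4]
width: 0.0194
gripper_force: 44.9
```

```bash
python3 fz.py
```

```text
22.2833 [-0.02  0.23 -5.32] [0.13 0.23 0.42] [0.501  0.242  0.1515] [0.501  0.242  0.1515] [-3.1415e+00  1.0000e-04 -1.7318e+00]
```

Call:
servo_tool(series=[[[0,0,0.4,0],[0,0,0.4,0],[0,0,0.4,0],[0,0,0.4,0],[0,0,0.4,0],[0,0,0.4,0],[0,0,0,0],[0,0,0,0],[0,0,0,0],[0,0,0,0]]])

```text
t: 23.17
eef_pos: [0.501, 0.2421, 0.1491]
ee_rot: [-3.141, 0.0, -1.732]
force: [-1.8, 0.5, -2.1]
width: 0.0196
gripper_force: 44.9
```

```bash
python3 fz.py
```

```text
23.3167 [-1.31  0.53 -1.78] [0.39 0.05 0.43] [0.501  0.242  0.1491] [0.501 0.242 0.149] [-3.1415e+00  2.0000e-04 -1.7317e+00]
```

Call:
servo_tool(series=[[[0,0,0.8,0],[0,0,0.8,0],[0,0,0.8,0],[0,0,0.8,0],[0,0,0.8,0],[0,0,0.7,0],[0,0,0,0],[0,0,0,0],[0,0,0,0],[0,0,0,0]]])

```text
t: 24.2
eef_pos: [0.5009, 0.2419, 0.1442]
ee_rot: [3.141, -0.0, -1.732]
force: [-0.2, 0.7, -2.1]
width: 0.02
gripper_force: 44.9
```

```bash
python3 fz.py
```

```text
24.35 [-0.14  0.33 -2.34] [0.13 0.42 0.38] [0.5009 0.2419 0.1442] [0.5009 0.2419 0.1442] [ 3.1416 -0.     -1.7318]
```

Free of load. I withdraw slowly along −x of the picker.

Call:
servo_tool(series=[[[0,1,0,0],[0,2,0,0],[0,2,0,0],[0,2.5,0,0],[0,2.5,0,0],[0,2.5,0,0],[0,2.5,0,0],[0,2,0,0],[0,1,0,0],[0,0,0,0]]])

```text
t: 25.23
eef_pos: [0.483, 0.2449, 0.1443]
ee_rot: [-3.142, 0.0, -1.732]
force: [-0.5, -0.4, -1.6]
width: 0.0195
gripper_force: 44.9
```

```bash
python3 fz.py
python3 - <<'E'
from station import eyes
import cv2
f=eyes.grab_frame('scene')
h=cv2.inRange(cv2.cvtColor(f,cv2.COLOR_RGB2HSV),(5,200,180),(17,255,255));n,l,st,ce=cv2.connectedComponentsWithStats(h)
print([(st[i].tolist(),ce[i].round(1).tolist()) for i in range(1,n) if st[i,4]>15])
E
```

```text
25.3833 [ 0.21  0.31 -2.04] [0.74 0.43 0.26] [0.4831 0.2449 0.1443] [0.4832 0.2449 0.1443] [-3.1415e+00  1.0000e-04 -1.7317e+00]
[([268, 179, 8, 4, 20], [272.0, 180.9]), ([284, 197, 11, 9, 80], [288.8, 200.7]), ([280, 214, 15, 5, 26], [287.1, 216.8])]
```

Call:
servo_tool(series=[[[0,2,0,0],[0,3,0,0],[0,4,0,0],[0,4,0,0],[0,4,0,0],[0,4,0,0],[0,4,0,0],[0,4,0,0],[0,2,0,0],[0,0,0,0]]])

```text
t: 26.32
eef_pos: [0.4521, 0.2499, 0.1444]
ee_rot: [-3.142, 0.0, -1.731]
force: [0.7, -0.4, -2.6]
width: 0.0193
gripper_force: 44.9
```

Call:
servo_tool(series=[[[0,0,-6,0],[0,0,-14,0],[0,0,-20,0],[0,0,-22,0],[0,0,-24,0],[0,0,-26,0],[0,0,-26,0],[0,0,-24,0],[0,0,-20,0],[0,0,-10,0]]])

```text
t: 27.15
eef_pos: [0.4534, 0.2501, 0.3397]
ee_rot: [-3.139, 0.003, -1.732]
force: [-0.1, 1.0, -1.6]
width: 0.0193
gripper_force: 44.9
```

```bash
python3 fz.py
python3 - <<'E'
from h import *
f=eyes.grab_frame('scene');cv2.imwrite('pics/s8.png',f[:,:,::-1])
h=cv2.inRange(cv2.cvtColor(f,cv2.COLOR_RGB2HSV),(5,200,180),(17,255,255));n,l,st,ce=cv2.connectedComponentsWithStats(h)
for i in range(1,n):
  if st[i,4]>15: print(st[i].tolist(),ce[i].round(1).tolist())
c=eyes.calibration('scene');print(cv2.projectPoints(np.array([[.525,.24,.04],[.5,.244,.3]]),c['rvec'],c['tvec'],c['mtx'],None)[0])
print(cast('scene',[ce[i] for i in range(1,n) if st[i,4]>15],.037))
E
python3 plan.py .5128 -.2954 .345 -1.782 16
```

```text
27.3 [ 0.57  0.41 -1.46] [0.79 0.36 0.81] [0.4532 0.2501 0.3386] [0.4525 0.2499 0.3362] [-3.1416e+00  9.0000e-04 -1.7320e+00]
[284, 197, 11, 9, 80] [288.8, 200.7]
[279, 210, 16, 9, 31] [285.9, 216.0]
[[[271.99827504 179.0957165 ]]

 [[254.1373804   88.33058614]]]
[[0.5270086  0.14543597 0.037     ]
 [0.49641555 0.09840703 0.037     ]]
27.4 [0.452  0.2495 0.3346] [ 3.1398e+00 -1.6000e-03 -1.7320e+00] [ 0.88  0.04 -0.15 -0.   -1.38 -1.05]
[[33.0, -9.2, -0.6, 0.0031], [33.0, -9.3, -0.6, 0.0031], [32.9, -9.4, -0.6, 0.0031], [32.9, -9.5, -0.6, 0.0031], [32.9, -9.6, -0.6, 0.0031], [32.9, -9.7, -0.6, 0.0031], [32.8, -9.8, -0.6, 0.0031], [32.8, -9.9, -0.6, 0.0031], [32.8, -10.0, -0.6, 0.0031], [32.7, -10.1, -0.6, 0.0031]]
[[32.7, -10.2, -0.6, 0.0031], [32.7, -10.3, -0.6, 0.0031], [32.6, -10.4, -0.6, 0.0031], [32.6, -10.5, -0.6, 0.0031], [32.6, -10.7, -0.6, 0.0031], [32.5, -10.8, -0.6, 0.0031]]
```

Run:
```python
from h import *
f=cv2.imread('pics/s8.png');t=eyes.grab_frame('top')[:,:,::-1]
o=np.zeros((480,780,3),np.uint8)
o[:,:360]=cv2.resize(f[90:250,220:340],None,fx=3,fy=3,interpolation=cv2.INTER_CUBIC)
o[:,380:]=cv2.resize(t[140:260,180:280],None,fx=4,fy=4,interpolation=cv2.INTER_CUBIC)
cv2.imwrite('pics/m8.png',o)
```

```text
(no output)
```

View pics/m8.png

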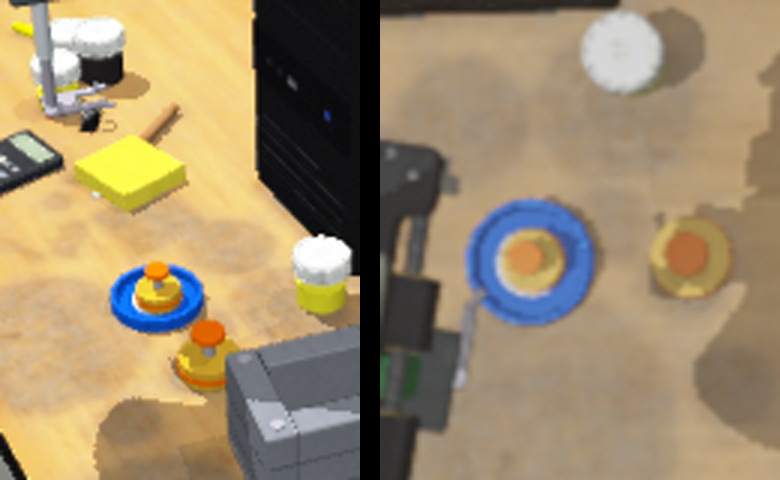

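The puck stands upright in the dish (scene crop (157,285), top crop (527,258)), and the fork is clear. I'm returning the picker.

Call:
servo_tool(series=[[[13,-3.7,-1,0.003],[23,-6.5,-1,0.003],[33,-9.4,-1,0.003],[33,-9.5,-1,0.003],[33,-9.6,-1,0.003],[33,-9.7,-1,0.003],[33,-9.8,-1,0.003],[33,-9.9,-1,0.003],[33,-10,-1,0.003],[33,-10.1,-1,0.003]]])

```text
t: 28.28
eef_pos: [0.4862, -0.0631, 0.3456]
ee_rot: [3.14, -0.0, -1.762]
force: [-0.2, 1.5, -1.9]
width: 0.0197
gripper_force: 44.9
```

Call:
servo_tool(series=[[[32.7,-10.2,0,0.003],[32.7,-10.3,0,0.003],[32.7,-10.3,0,0.003],[32.7,-10.4,0,0.003],[32.6,-10.4,0,0.003],[26,-8.4,0,0.003],[19,-6.4,0,0.002],[12,-4,0,0],[3,-1,0,0],[0,0,0,0]]])

```text
t: 29.12
eef_pos: [0.512, -0.2948, 0.3451]
ee_rot: [3.14, 0.0, -1.783]
force: [-0.6, 0.9, -2.9]
width: 0.0199
gripper_force: 44.9
```

```bash
python3 fz.py; python3 plan.py .5128 -.2954 .345 -1.782 2
```

```text
29.2667 [-0.08  0.61 -2.2 ] [0.56 0.15 0.44] [ 0.5122 -0.2939  0.3457] [ 0.5124 -0.2933  0.3462] [ 3.1415e+00  3.0000e-04 -1.7811e+00]
29.3167 [ 0.5125 -0.2932  0.3465] [-3.1413e+00  2.0000e-04 -1.7807e+00] [-0.19  0.17  0.02 -0.   -1.42 -0.02]
[[1.1, -0.4, 0.7, 0.0007], [1.1, -0.4, 0.7, 0.0007]]
```

Call:
servo_tool(series=[[[2,-0.6,4,0.001],[0,0,8,0],[0,0,10,0],[0,0,10,0],[0,0,8,0],[0,0,4,0],[0,0,2,0],[0,0,0,0],[0,0,0,0],[0,0,0,0]]])

```text
t: 30.15
eef_pos: [0.513, -0.2964, 0.3008]
ee_rot: [-3.141, -0.0, -1.783]
force: [-0.1, 0.3, -3.0]
width: 0.02
gripper_force: 44.9
```

```bash
python3 plan.py .5128 -.2954 .1717 -1.782 2;python3 fz.py
```

```text
30.15 [ 0.513  -0.2964  0.3008] [-3.1407e+00 -2.0000e-04 -1.7828e+00] [-0.19  0.18 -0.06  0.   -1.33 -0.02]
[[-0.5, 0.2, 64.6, -0.0004], [-0.5, 0.2, 64.6, -0.0004]]
30.3 [-0.59  0.19 -2.37] [0.29 0.17 0.38] [ 0.5129 -0.2963  0.3008] [ 0.5129 -0.2963  0.3007] [-3.1408e+00 -1.0000e-04 -1.7828e+00]
```

Call:
servo_tool(series=[[[-0.9,0,3,0],[0,0,5,0],[0,0,8,0],[0,0,8,0],[0,0,8,0],[0,0,8,0],[0,0,7,0],[0,0,5,0],[0,0,3,0],[0,0,0,0]]])

```text
t: 31.18
eef_pos: [0.5127, -0.2953, 0.2444]
ee_rot: [3.14, 0.0, -1.783]
force: [0.5, -0.1, -3.3]
width: 0.0197
gripper_force: 44.9
```

Call:
servo_tool(series=[[[0,0,3,0],[0,0,7,0],[0,0,9,0],[0,0,9,0],[0,0,9,0],[0,0,9,0],[0,0,7,0],[0,0,4,0],[0,0,3,0],[0,0,0,0]]])

```text
t: 32.02
eef_pos: [0.5127, -0.2953, 0.1846]
ee_rot: [3.141, 0.0, -1.783]
force: [0.5, -0.6, -3.0]
width: 0.0197
gripper_force: 44.9
```

```bash
python3 fz.py
```

```text
32.1667 [ 0.14 -0.36 -2.26] [0.26 0.58 0.71] [ 0.513  -0.2954  0.1852] [ 0.5132 -0.2955  0.1857] [-3.1408e+00 -2.0000e-04 -1.7827e+00]
```

Down to about 0.1725 (13 mm) slowly, with the collar resting expected at 0.1717.

Call:
servo_tool(series=[[[0,0,3,0],[0,0,3,0],[0,0,2,0],[0,0,2,0],[0,0,1,0],[0,0,1,0],[0,0,0.6,0],[0,0,0.4,0],[0,0,0,0],[0,0,0,0]]])

```text
t: 33.05
eef_pos: [0.5129, -0.2954, 0.1723]
ee_rot: [-3.142, -0.0, -1.783]
force: [-0.4, 0.3, -2.1]
width: 0.0197
gripper_force: 44.9
```

```bash
python3 fz.py
```

```text
33.2 [-0.35  0.11 -2.55] [0.51 0.35 0.5 ] [ 0.513  -0.2954  0.1723] [ 0.513  -0.2954  0.1724] [-3.1413  0.     -1.7828]
```

Call:
servo_tool(series=[[[0,0,0.2,0],[0,0,0.2,0],[0,0,0.2,0],[0,0,0.1,0],[0,0,0,0],[0,0,0,0],[0,0,0,0],[0,0,0,0],[0,0,0,0],[0,0,0,0]]])

```text
t: 34.08
eef_pos: [0.5129, -0.2954, 0.1717]
ee_rot: [-3.141, -0.0, -1.783]
force: [-1.0, 0.6, 1.3]
width: 0.0196
gripper_force: 44.9
```

```bash
python3 fz.py
```

```text
34.2333 [-0.78  1.16  1.36] [0.42 0.45 0.39] [ 0.5129 -0.2954  0.1717] [ 0.5129 -0.2954  0.1717] [-3.1415 -0.     -1.7828]
```

Collar is resting on the rim (+3.7 N). Release and retreat upward.

Call:
servo_tool(series=[[[0,0,0,0],[0,0,0,0],[0,0,0,0],[0,0,0,0],[0,0,0,0],[0,0,0,0],[0,0,0,0],[0,0,0,0],[0,0,0,0],[0,0,0,0]]], claw=-1)

```text
t: 35.12
eef_pos: [0.5129, -0.2953, 0.1716]
ee_rot: [-3.142, -0.0, -1.783]
force: [-0.2, -0.2, 0.1]
width: 0.0812
gripper_force: 0.0
```

Call:
servo_tool(series=[[[0,0,-3,0],[0,0,-8,0],[0,0,-14,0],[0,0,-18,0],[0,0,-20,0],[0,0,-20,0],[0,0,-18,0],[0,0,-14,0],[0,0,-8,0],[0,0,-4,0]]])

```text
t: 35.95
eef_pos: [0.5133, -0.2955, 0.3005]
ee_rot: [-3.139, -0.0, -1.783]
force: [-0.1, 0.7, -0.2]
width: 0.0877
gripper_force: 0.0
```

```bash
python3 fz.py
python3 - <<'E'
from h import *
from station import recognise
f=eyes.grab_frame('scene');cv2.imwrite('pics/s9.png',f[:,:,::-1])
for n in('puck','picker','pot_y','cup_s','disc_blue'): print(n,[(np.round(d['position'],3).tolist(),round(d['conf'],2)) for d in recognise('scene',n)[:4]])
g=cv2.imread('pics/scene0.png')[:,:,::-1]
d=np.abs(f.astype(int)-g).sum(2)
for nm,(x0,x1,y0,y1) in dict(stand=(355,440,255,380),handle=(380,410,270,305),pot=(312,342,165,198),cup=(378,420,252,275),disc=(238,258,245,265),well=(292,388,192,265),dish=(252,294,172,204)).items():
    print(nm,d[y0:y1,x0:x1].mean().round(1),(d[y0:y1,x0:x1]>90).sum())
E
```

```text
36.1 [0.08 0.02 0.19] [0.22 0.47 0.37] [ 0.5131 -0.2954  0.2995] [ 0.5127 -0.2952  0.2982] [ 3.1412e+00  3.0000e-04 -1.7829e+00]
puck [([0.419, -0.042, 0.023], 0.73), ([0.525, 0.233, 0.024], 0.59), ([0.518, 0.135, 0.022], 0.58), ([0.498, -0.14, 0.016], 0.55)]
picker [([0.505, -0.301, 0.162], 0.8)]
pot_y [([0.644, 0.165, 0.048], 0.77)]
cup_s [([0.622, -0.178, 0.076], 0.76)]
disc_blue [([0.374, 0.053, 0.006], 0.45)]
stand 65.4 552
handle 67.6 134
pot 69.9 91
cup 44.0 26
disc 66.8 2
well 110.3 1797
dish 112.7 273
```

```bash
python3 -c "
from station import ticket
print(ticket.job_done())"
```

```text
the job is handed in; nothing more can be done
None
```

The job is handed in at about 36 s: the puck stands upright in the blue dish, and the picker hangs back in its stand with its collar on the rim. Contact forces, read between moves, stayed around 5 N or less, and the pot, cup and blue disc were still in place.

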